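# Lower the ratcheted dispensing arm onto its stop

### The job

The dispensing arm is parked up on its toothed quadrant. With the fingertips press the red thumb tab down until the pawl is clear of the teeth, then keep pressing on the tab to push the arm down past all its teeth until it rests level on its stop, without slamming or forcing it and without raising it. Then let go so that the pawl drops back, take the hand away, and leave the cups and everything else on the bench where they stand.

Things in the scene. Friction and masses are not known exactly. Their poses are not given: they have to be found in the camera images.
- stand: Fixed bench stand, aluminium base 300 x 120 x 12 mm. Origin: centre of the base's underside, on the table. x runs along the base from the ratchet post (x = -105 mm) to the nest between two cups (x = +90 mm) and points roughly to world +y (within 0.55 rad); y is the hinge direction, z up. The swing arm lies in the plane y = 0, pointing to +x. Tallest fixed part: the quadrant's rim, 232 mm high at x = -105.
- hinge_axis (a point): Hinge axis of the swing arm, at (-105, 0, 170) mm in the stand's frame; fixed. Arm: aluminium bar 20 mm wide, its top 40 mm above this axis when level, reaching 180 mm out; then a black clamp with an amber syringe, 19 mm thick, 195 mm out, its top 62 mm above this axis when level.
- swing_arm (a joint): Arm angle, rad: 0 = level on its stop (working position), positive = raised; starts 0.34 to 0.55 up, perhaps between two teeth, limit 0.72. The hinge is stiff: the arm stays where it is left; pushing it down takes 5 to 10 N at the tab. With the pawl in, teeth every 0.14 rad (at about 0.57, 0.43, 0.29, 0.15) stop it going down; once below about 0.1 it is past them all.
- pawl (a joint): Angle of the spring pawl on the arm, rad: 0 = tab up, nose fully down between the teeth; 0.20 = tab fully pressed. The nose is clear of the teeth above 0.12. The tab needs about 2 N at first and 4 N fully pressed, less than the arm needs to move, and springs back when let go. The pawl's axis rides on the arm, 50 mm out from the hinge axis and 56.5 mm above it when level.
- thumb_tab (a point): Middle of the upper face of the red thumb tab at the pawl's outer end; 46 mm long, 26 wide (along the stand's y), 5 thick. With the arm level it is 126 mm out from the hinge axis and 74 mm above it with the tab up, 128 out and 58.5 above when fully pressed (15 mm down). It turns about the hinge axis with the arm. Its face is about parallel to the arm with the tab up, outer end 0.25 rad lower when pressed.
- needle_tip (a point): Tip of the dispensing needle, 195 mm out from the hinge axis and 68 mm below it when the arm is level; it then stands 5 mm over the part in the nest.
- cup_a: Clear plastic cup hanging loose in the +y hole of the stand's cup plate (240 x 92 mm, long side along y, top 85 mm above the table, centred at x = 90 mm). Cup 82 mm wide, 35 high, rim 99 mm above the table. Origin at the centre of its underside. Leave alone.
- cup_b: The same in the -y hole. Leave alone.
- cup_spare: A third such cup standing loose on the table. Leave alone.
- tweezers: Steel tweezers with black grips, 130 x 16 x 12 mm, lying loose beside the stand's base on its -y side. Origin under the middle. Leave alone.
- adhesive_jar: Amber jar with black cap, 38 mm wide, 45 mm high, loose beside the stand's base on its +y side. Origin at the centre of its underside. Leave alone.
- solvent_bottle: White bottle with red cap, 52 mm wide, 120 mm high, loose on the table to one side. Leave alone.
- tip_tray: Dark tray of needle tips, 120 x 90 x 18 mm, loose on the table to one side. Leave alone.
- screwdriver: Screwdriver with yellow handle, 150 mm long, lying loose on the table on the left. Leave alone.

How it is judged:
On the way, in this order (a step that is already met when the one before it is completed fails the run):
1. the tab is pressed and the pawl's nose is clear of the teeth while the arm is still up (value of joint pawl above 0.15 rad and value of joint swing_arm above 0.2 rad), for 0.05 s.
2. the arm is pushed down past its teeth to its stop (value of joint swing_arm below 0.025 rad), for 0.05 s.
At the end, for the whole second after the job is handed in: The arm rests level on its stop (within 0.025 rad, about 5 mm at the needle), at rest, the tab is released and the pawl is down (below 0.05 rad), both cups still sit in their holes (within 15 mm), and the other loose things are where they were (within 20 mm) (value of joint swing_arm below 0.025 rad and value of joint pawl below 0.05 rad and velocity of joint swing_arm between -0.05 and 0.05 rad/s and distance of each of cup_a, cup_b from where it was at the start of the episode below 0.015 m and distance of each of cup_spare, tweezers, adhesive_jar, solvent_bottle, tip_tray, screwdriver from where it was at the start of the episode below 0.02 m); the robot touches nothing.
It fails at once if the arm is raised instead of pushed down (value of joint swing_arm above 0.61 rad).
It fails at once if the arm is slammed down (over 3 rad/s) (velocity of joint swing_arm below -3 rad/s).
It fails at once if the arm or its tab is forced (over 45 N) (contact force between the fingers and swing_arm above 45 N).
It fails at once if a cup on the stand is moved or lifted (distance of any of cup_a, cup_b from where it was at the start of the episode above 0.02 m).
It fails at once if something else on the bench is moved or lifted (distance of any of cup_spare, tweezers, adhesive_jar, solvent_bottle, tip_tray, screwdriver from where it was at the start of the episode above 0.02 m).
It also fails if it takes over 32 s, if anything falls off the work surface, if the arm or the gripper's body presses on something with over 40 N, if the wrist force passes 120 N, or if a joint passes its speed limit or range.

### The arm

A 7-joint arm with a two-finger parallel gripper is mounted at the origin on the work surface. World frame = base frame: x ahead of the robot, y to its left, z up, the work surface at z = 0. Lengths are in m, angles in rad, forces in N, time in s.
With the tool pointing down it reaches from about 0.4 to 0.85 m from the base axis. Payload 10.4 kg.
Tool frame: the origin (TCP) lies at the very end of the fingers, on their centre line; the grasp point (between the pads) lies 19 mm behind it; z points along the fingers, y is the direction in which the jaws open and shut (so a half turn about z gives the same grasp; the last joint's range is limited). The gripper opens to 87 mm and grips with 3 to 60 N. Pads are 19 mm wide; open, the fingers measure 117 mm over their backs; the gripper's body (75 mm by 190 mm) begins 51 mm behind the grasp point.
Start: joints at [1.093, 0.332, -0.065, 1.46, 0.022, 1.35, -0.088], TCP at [0.275, -0.561, 0.223] pointing down, gripper open.
Joint ranges: [-2.6, 2.6], [-0.5, 2.12], [-1.47, 1.34], [0.16, 2.42], [-1.27, 4.41], [0.06, 2.06], [-2.6, 2.6]. Speed limits (rad/s): [2.22, 2.22, 2.79, 2.79, 3.14, 3.14, 3.14].

### API

Orientations are given as a unit quaternion [x, y, z, w].
In Python, from bench import read_state, camera, close_job gives the robot as it stands.
- The arm moves only by the shell command python3 -m inch 'ROWS' [OPENING] [FORCE]. ROWS is JSON, a list of rows, each a list of 6 numbers: the shift along the tool's x, y, z as a fraction of full scale, then the turn, a rotation vector about the tool's x, y, z as a fraction of full scale. In form: [[tx, ty, tz, ax, ay, az], ...]. A call has 1 to 5 rows; each row shifts and turns the commanded pose from where the row before left it, along the tool's axes as they then stand; what a row does not reach is not made up. Full scale, the value 1, is 0.04 m for a shift and 120 degrees for a turn. A row lasts 1/8 s, in which the tool goes at most 62.5 mm and 10.7 degrees, less where a joint would pass 70% of its speed; a pose out of reach is approached as far as the arm can. A call with a number of a shift or a turn outside -1 to 1 is refused whole. A call with a gripper value outside its range is refused whole. OPENING is the opening, from -1 (shut) to 1 (fully open), so that 0 is half open, set as the call begins (- or left out, the last holds). The fingers move at their own pace and stop on an object; FORCE is the grip in N (left out, the last holds). Time passes only in rows, so rows that do not move let the fingers close. It gives the time, the measured TCP pose, the force and the opening at its end, in the units of the state.
- read_state(): the state, without advancing time (a new reading comes with each control period).
- camera(name): name is "scene" or "top"; returns a dict with "img" (420x560x3 uint8, red, green, blue), "depth" (420x560 float32, m along the optical axis (not along the pixel's ray), 0 where there is no reading), "fx", "fy", "cx", "cy" (pixels), "position" and "orientation" of the camera in the world. Camera axes: x right, y down, z forward; pixel columns grow to the right and rows downward; lengths in m; the calibration is good to about 2 mm. A picture is of the moment at which its call begins.
- close_job(): hands the job in, once; it reports no verdict.
The state is a dict: "time": time; "joint_positions": joint angles; "joint_vel": joint speeds; "joint_torque": joint torques, N m; "ee_pos": TCP position; "eef_rot": TCP orientation; "ft_force": force on the tool from outside, world axes, zero at the start; "torque": the same for the moment, N m; "width": finger opening in m.
Only numpy, scipy, OpenCV 4.12 (cv2) and the standard library are available. Lean on these libraries where they do the work, as an engineer would, in place of code of your own. Each camera call takes 0.05 s, during which the arm holds its last target.

## Working session

There is one attempt and no reset: what is moved stays moved. The work goes in short steps, Python scripts to look and compute and a shell command to move; the robot and the scene stay as the last step left them, time stands still between calls to the robot, and variables do not carry over. Pictures are saved under pics/ and viewed, and the job is handed in when it is done.

```bash
ls; mkdir -p pics; python3 - <<'E'
from bench import read_state, camera
import cv2,numpy as np
s=read_state();print(s)
for n in("scene","top"):
    c=camera(n);print(n,c["fx"],c["fy"],c["cx"],c["cy"],c["position"],c["orientation"])
    cv2.imwrite(f"pics/{n}0.png",c["img"][:,:,::-1]);np.savez(f"pics/{n}0.npz",**c)
E
```

```text
pics
{'time': 0.0, 'joint_positions': array([ 1.09339297,  0.33286779, -0.0646718 ,  1.46094839,  0.02162314,
        1.34990329, -0.08850428]), 'joint_vel': array([-5.92875023e-05,  4.22346857e-04, -6.33904261e-04, -2.16262173e-04,
       -7.50203700e-04,  3.23756129e-05, -6.45561747e-04]), 'joint_torque': array([ 7.07975323e-04, -6.23256326e+01,  2.47169228e-02, -3.89891982e+01,
       -6.15332765e-02,  3.98683408e-02,  1.31466140e-04]), 'ee_pos': array([ 0.27435352, -0.56112924,  0.22175305]), 'eef_rot': array([ 9.74255749e-01,  2.25444504e-01, -2.09030249e-04, -6.84255525e-04]), 'ft_force': array([-0.25198208,  0.15642301,  0.04410137]), 'torque': array([-0.01156228, -0.02413552,  0.04082491]), 'width': 0.08716668216423024}
scene 542.9262405181404 542.9262405181404 275.1283474460826 209.44753214845534 [1.47083404 0.90468318 1.38636132] [ 0.34831611  0.84911772 -0.36489454 -0.15661088]
top 413.8592011265637 413.8592011265637 279.7664026930713 210.84940256432762 [ 0.38347726 -0.02250787  1.53295219] [-0.70218068  0.70929592 -0.04138035  0.04614392]
```

View pics/scene0.png

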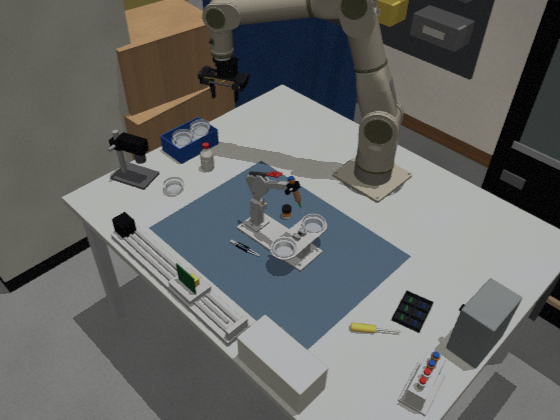

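View pics/top0.png

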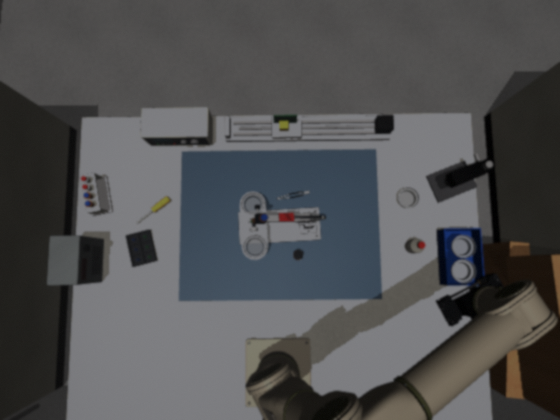

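The stand is near top-view pixel (285,220), with the red tab near (287,217). The ratchet post is to the right, towards world -y. I'll zoom in and locate them.

```bash
cat > h.py <<'E'
import numpy as np,cv2
from scipy.spatial.transform import Rotation as R
def cloud(c):
    d=c["depth"];v,u=np.indices(d.shape)
    P=np.stack([(u-c["cx"])/c["fx"]*d,(v-c["cy"])/c["fy"]*d,d],-1)
    return P@R.from_quat(c["orientation"]).as_matrix().T+c["position"]
E
python3 - <<'E'
from h import *
t=np.load("pics/top0.npz");s=np.load("pics/scene0.npz")
a=cv2.resize(t["img"][175:275,225:345],None,fx=6,fy=6,interpolation=cv2.INTER_CUBIC)
b=cv2.resize(s["img"][160:270,220:340],None,fx=5,fy=5,interpolation=cv2.INTER_CUBIC)
cv2.imwrite("pics/t1.png",a[:,:,::-1]);cv2.imwrite("pics/s1.png",b[:,:,::-1])
for n,c in(("top",t),("scene",s)):
    P=cloud(c);im=c["img"].astype(int)
    red=(im[...,0]>110)&(im[...,1]<70)&(im[...,2]<70)&(P[...,2]>.1)&(P[...,2]<.4)&(abs(P[...,0]-.43)<.3)&(abs(P[...,1])<.3)
    Q=P[red];print(n,red.sum(),np.median(Q,0) if len(Q) else'');
    if len(Q):
        print(np.argwhere(red).min(0),np.argwhere(red).max(0));print(np.percentile(Q,[0,10,90,100],axis=0).round(4))
P=cloud(t)
m=np.abs(P[...,2]-.012)<.006
v,u=np.indices(m.shape);m&=(u>232)&(u<330)&(v>180)&(v<265)
Q=P[m];print(m.sum()); r=cv2.minAreaRect((Q[:,:2]*1000).astype(np.float32));print("base?",r)
m=np.abs(P[...,2]-.085)<.006
m&=(u>232)&(u<330)&(v>180)&(v<265)
Q=P[m];print(m.sum()); r=cv2.minAreaRect((Q[:,:2]*1000).astype(np.float32));print("plate",r)
m=(P[...,2]>.2)&(u>232)&(u<340)&(v>180)&(v<265)
for p,(vv,uu) in zip(P[m],np.argwhere(m)): 
    if (vv%2==0)&(uu%3==0): print(uu,vv,p.round(3),t["img"][vv,uu])
E
```

```text
top 25 [ 0.51912025 -0.02143444  0.29597043]
[213 280] [219 291]
[[ 0.5124 -0.0489  0.2825]
 [ 0.513  -0.0275  0.2915]
 [ 0.5272 -0.0166  0.2995]
 [ 0.5306 -0.0154  0.301 ]]
scene 52 [ 0.52425588 -0.0312653   0.29320373]
[171 267] [176 281]
[[ 0.5081 -0.0585  0.278 ]
 [ 0.5134 -0.0525  0.2824]
 [ 0.5337 -0.0117  0.3   ]
 [ 0.538  -0.0069  0.3058]]
1352
base? ((531.689697265625, -18.793746948242188), (307.5081481933594, 358.8050842285156), 0.21073399484157562)
818
plate ((490.9703369140625, 40.85432434082031), (269.3282775878906, 211.96636962890625), 57.80461883544922)
255 204 [0.559 0.06  0.294] [78 81 86]
258 204 [0.56  0.051 0.291] [68 70 75]
255 206 [0.553 0.06  0.295] [42 44 47]
258 206 [0.552 0.05  0.3  ] [25 27 29]
255 208 [0.547 0.06  0.293] [54 57 60]
258 208 [0.548 0.051 0.29 ] [43 45 47]
258 210 [0.542 0.051 0.287] [87 88 90]
258 212 [0.536 0.051 0.288] [81 81 82]
279 212 [ 0.534 -0.013  0.296] [108  90  92]
282 212 [ 0.534 -0.022  0.295] [113  89  91]
285 212 [ 0.534 -0.031  0.292] [107  86  88]
288 212 [ 0.535 -0.04   0.286] [93 67 68]
291 212 [ 0.535 -0.049  0.281] [97 6
[... 3100 characters left out ...]
85 220 [ 0.51  -0.03   0.291] [104  36  37]
288 220 [ 0.51  -0.039  0.288] [99 37 38]
291 220 [ 0.511 -0.049  0.28 ] [98 37 38]
294 220 [ 0.515 -0.059  0.242] [98 75 75]
297 220 [ 0.515 -0.068  0.238] [97 95 95]
300 220 [ 0.514 -0.077  0.249] [85 84 84]
303 220 [ 0.514 -0.087  0.244] [77 75 76]
306 220 [ 0.514 -0.096  0.244] [82 81 82]
309 220 [ 0.516 -0.107  0.229] [65 64 65]
312 220 [ 0.517 -0.117  0.216] [49 50 49]
252 222 [0.51  0.073 0.242] [50 49 42]
255 222 [0.505 0.06  0.287] [25 22 22]
258 222 [0.504 0.051 0.297] [23 24 26]
261 222 [0.504 0.042 0.296] [31 27 27]
264 222 [0.504 0.033 0.297] [43 39 42]
234 242 [ 0.383 -0.023  1.533] [64 78 92]
267 248 [ 0.383 -0.023  1.533] [79 82 86]
```

View pics/t1.png

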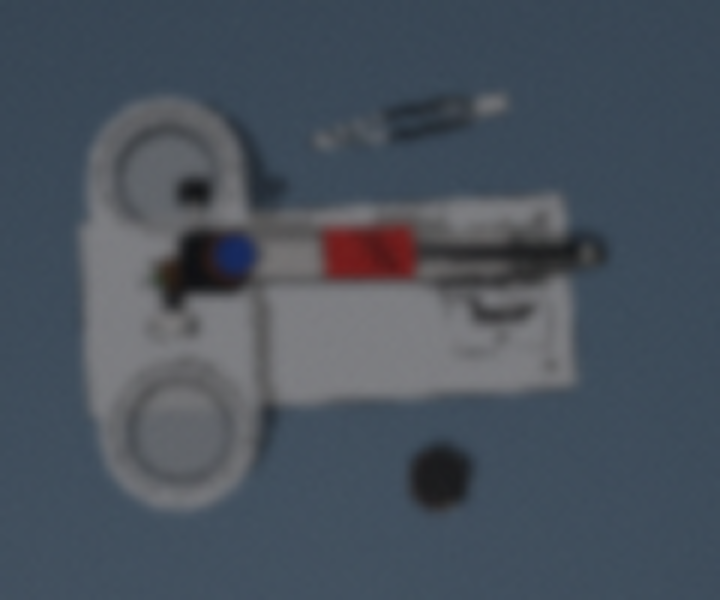

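View pics/s1.png

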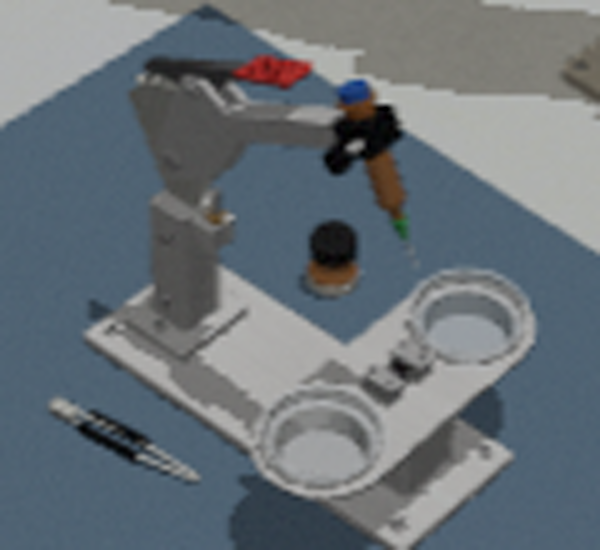

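```bash
cat > fit.py <<'E'
from h import *
from scipy.optimize import least_squares
t=np.load("pics/top0.npz")
Rc=R.from_quat(t["orientation"]).as_matrix()
def proj(p):
    q=(p-t["position"])@Rc; return q[:2]/q[2]*t["fx"]+[t["cx"],t["cy"]]
z=lambda U,V:np.array([(U+.5)/6-.5+225,(V+.5)/6-.5+175])
def tf(p,x): # stand->world, yaw = angle of stand x from world +y
    a=np.pi/2+x[2];c,s=np.cos(a),np.sin(a)
    return np.array([x[0]+c*p[0]-s*p[1],x[1]+s*p[0]+c*p[1],p[2]])
def armp(o,h,y,x):
    c,s=np.cos(x[3]),np.sin(x[3]); return tf([-.105+o*c-h*s,y,.170+o*s+h*c],x)
obs=[(z(560,194),lambda x:tf([-.15,-.06,.012],x)),(z(577,384),lambda x:tf([-.15,.06,.012],x)),
(z(168,175),lambda x:tf([.09,-x[4],.092],x)),(z(181,432),lambda x:tf([.09,x[4],.092],x)),
(z(326,229),lambda x:armp(.149,.074,-.013,x)),(z(326,279),lambda x:armp(.149,.074,.013,x)),
(z(412,227),lambda x:armp(.103,.074,-.013,x)),(z(413,276),lambda x:armp(.103,.074,.013,x))]
f=lambda x:np.concatenate([proj(g(x))-o for o,g in obs])
r=least_squares(f,[.5,0,0,.45,.065]);x=r.x
if __name__=="__main__":
    print(x.round(4),f(x).round(1).reshape(-1,2).tolist())
    print("hinge",tf([-.105,0,.17],x).round(4),"tab",armp(.126,.074,0,x).round(4),"pressed",armp(.128,.0585,0,x).round(4))
    y=x.copy();y[3]=0;print("end",armp(.128,.0585,0,y).round(4))
    for n in("top","scene"):
        c=np.load(f"pics/{n}0.npz");P=cloud(c);im=c["img"].astype(int)
        m=(im[...,0]>75)&(im[...,1]<.5*im[...,0])&(P[...,2]>.26)&(P[...,2]<.33)&(np.linalg.norm(P[...,:2]-[.52,-.03],axis=-1)<.06)
        Q=P[m];A=np.c_[Q[:,:2]-Q[:,:2].mean(0),np.ones(len(Q))];k=np.linalg.lstsq(A,Q[:,2],rcond=None)[0]
        print(n,len(Q),Q.mean(0).round(4),"mid",((Q.min(0)+Q.max(0))/2).round(4),"slope",k.round(3),np.arctan(k[1]))
E
python3 fit.py
```

```text
[ 0.5189 -0.0105  0.0562  0.4476  0.0752] [[0.6, -0.3], [0.3, 0.4], [-0.5, 0.0], [-0.2, 0.0], [0.1, -0.3], [0.6, -0.0], [-0.6, -0.1], [-0.2, 0.2]]
hinge [ 0.5248 -0.1154  0.17  ] tab [ 0.5202 -0.0339  0.2912] pressed [ 0.5197 -0.0254  0.2781]
end [0.5176 0.0124 0.2285]
top 103 [ 0.5202 -0.0347  0.2896] mid [ 0.5209 -0.0337  0.289 ] slope [0.021 0.436 0.29 ] 0.41110721333366945
scene 61 [ 0.5249 -0.0303  0.2918] mid [ 0.523  -0.032   0.2919] slope [0.021 0.439 0.292] 0.4137618704377506
```

```bash
python3 -m inch '[[0,0,-1,0,0,-0.08],[0,0,-1,0,0,-0.08],[0,0,-1,0,0,-0.08],[0,0,-1,0,0,-0.08],[0,0,-0.8,0,0,-0.08]]' -1 20
```

```text
time: 0.72
ee_pos: [0.2745, -0.5614, 0.416]
eef_rot: [0.797, 0.604, -0.0, 0.0]
ft_force: [0.5, -0.8, -0.1]
width: 0.0449
```

The depth data from both cameras agrees with the fit: the tab centre is at about (0.521, -0.034, 0.290), the arm at about 0.44 rad and the yaw at 0.056. Next I'll finish the tool turn and move across at a height of 0.41 m.

```bash
python3 -m inch '[[0,0,0,0,0,-0.08],[0,0,0,0,0,-0.078],[0.8,0.43,0,0,0,0],[0.8,0.43,0,0,0,0],[0.8,0.43,0,0,0,0]]'; python3 -m inch '[[0.8,0.43,0,0,0,0],[0.8,0.43,0,0,0,0],[0.8,0.43,0,0,0,0],[0.8,0.43,0,0,0,0],[0.8,0.43,0,0,0,0]]'
```

```text
time: 1.35
ee_pos: [0.3214, -0.4617, 0.4141]
eef_rot: [0.688, 0.725, 0.0, -0.0]
ft_force: [0.6, -0.9, -0.0]
width: 0.0017
time: 1.98
ee_pos: [0.3988, -0.2974, 0.4143]
eef_rot: [0.688, 0.725, -0.0, -0.0]
ft_force: [0.8, 0.0, 0.9]
width: 0.0004
```

```bash
python3 -m inch '[[0.8,0.42,0,0,0,0],[0.8,0.42,0,0,0,0],[0.8,0.42,0,0,0,0],[0.8,0.42,0,0,0,0],[0.8,0.42,0,0,0,0]]'; python3 -m inch '[[0.5,0.2,0,0,0,0],[0,0,0,0,0,0],[0,0,0,0,0,0]]'
```

```text
time: 2.6
ee_pos: [0.4742, -0.1333, 0.4143]
eef_rot: [0.688, 0.725, -0.0, -0.0]
ft_force: [0.2, -0.3, -0.1]
width: -0.0003
time: 2.98
ee_pos: [0.4806, -0.115, 0.4143]
eef_rot: [0.689, 0.725, -0.0, -0.0]
ft_force: [-0.6, -0.6, 0.1]
width: 0.0006
```

```bash
python3 -m inch '[[0.7,0.37,0,0,0,0],[0.7,0.37,0,0,0,0],[0.7,0.38,0,0,0,0],[0,0,1,0,0,0],[0,0,0.7,0,0,0]]'; python3 -m inch '[[0,0,0,0,0,0],[0,0,0,0,0,0]]'
python3 - <<'E'
from bench import camera,read_state
import cv2
print(read_state()["ft_force"])
c=camera("scene");b=cv2.resize(c["img"][130:250,220:340],None,fx=5,fy=5,interpolation=cv2.INTER_CUBIC)
cv2.imwrite("pics/s2.png",b[:,:,::-1])
E
```

```text
time: 3.6
ee_pos: [0.5209, -0.0289, 0.3449]
eef_rot: [0.689, 0.725, -0.0, -0.0]
ft_force: [0.3, -0.4, 0.2]
width: 0.0006
time: 3.85
ee_pos: [0.5215, -0.0285, 0.3478]
eef_rot: [0.689, 0.725, 0.0, 0.001]
ft_force: [-0.1, 0.6, 0.5]
width: 0.0008
[-0.12990582  0.57927755  0.54032514]
```

View pics/s2.png

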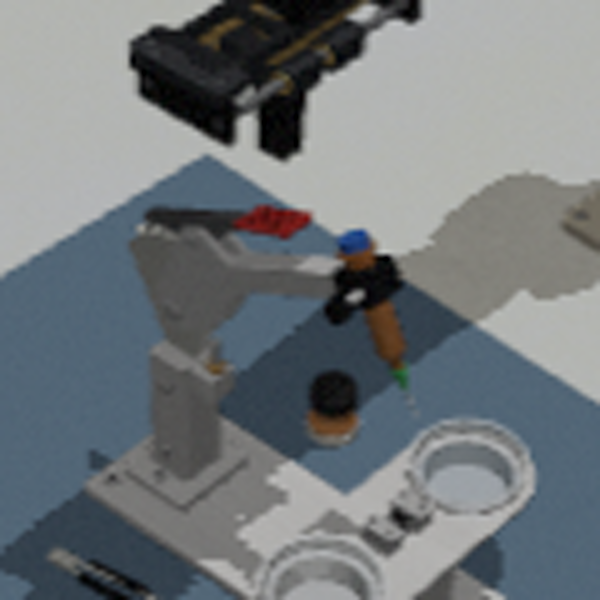

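The closed fingertips (lower end at zoom pixel (285,155)) hang straight above the red tab at (275,220). I'll descend slowly until they touch.

```bash
python3 -m inch '[[0,0,0.5,0,0,0],[0,0,0.5,0,0,0],[0,0,0.12,0,0,0],[0,0,0,0,0,0],[0,0,0,0,0,0]]'; for i in 1; do python3 -m inch '[[0,0,0.1,0,0,0],[0,0,0.1,0,0,0],[0,0,0,0,0,0]]'; done
```

```text
time: 4.53
ee_pos: [0.5217, -0.0277, 0.3029]
eef_rot: [0.688, 0.725, 0.0, 0.001]
ft_force: [0.5, 0.9, 1.0]
width: 0.0005
time: 4.9
ee_pos: [0.5213, -0.0277, 0.2937]
eef_rot: [0.688, 0.726, 0.0, 0.0]
ft_force: [0.6, 0.6, 2.3]
width: 0.0003
```

```bash
python3 -m inch '[[0,0,0.1,0,0,0],[0,0,0.1,0,0,0],[0,0,0,0,0,0]]'
```

```text
time: 5.28
ee_pos: [0.5213, -0.0277, 0.2856]
eef_rot: [0.688, 0.726, 0.0, 0.0]
ft_force: [1.2, 0.8, 3.3]
width: 0.0005
```

```bash
python3 -m inch '[[0.02,0,0.1,0,0,0],[0,0,0,0,0,0]]';python3 -m inch '[[0.02,0,0.08,0,0,0],[0,0,0,0,0,0]]'
python3 - <<'E'
from bench import camera,read_state
import cv2
c=camera("scene");b=cv2.resize(c["img"][130:250,220:340],None,fx=5,fy=5,interpolation=cv2.INTER_CUBIC)
cv2.imwrite("pics/s3.png",b[:,:,::-1])
E
```

```text
time: 5.52
ee_pos: [0.5214, -0.0266, 0.2819]
eef_rot: [0.688, 0.726, 0.0, 0.0]
ft_force: [-0.5, 1.6, 5.6]
width: 0.0007
time: 5.78
ee_pos: [0.5214, -0.0245, 0.2795]
eef_rot: [0.688, 0.726, 0.001, 0.0]
ft_force: [-2.4, 4.7, 11.2]
width: 0.0003
```

View pics/s3.png

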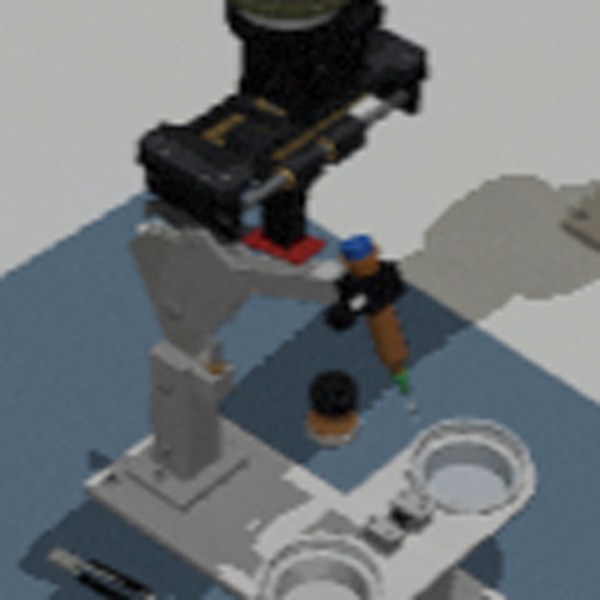

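The tab now lies almost against the arm, at zoom pixel (285,245), and the force has risen to 11 N. That fits a fully pressed pawl with the arm about to move. I'll follow the arc down.

```bash
python3 -m inch '[[0.1,0,0.1,0,0,0],[0.1,0,0.1,0,0,0],[0.1,0,0.1,0,0,0]]'
```

```text
time: 6.2
ee_pos: [0.5208, -0.0125, 0.2675]
eef_rot: [0.688, 0.726, 0.001, 0.0]
ft_force: [-2.4, 4.2, 11.0]
width: 0.0004
```

```bash
python3 -m inch '[[0.09,0,0.1,0,0,0],[0.085,0,0.1,0,0,0],[0.08,0,0.11,0,0,0]]';python3 -m inch '[[0.07,0,0.11,0,0,0],[0.07,0,0.11,0,0,0],[0,0,0,0,0,0]]'
```

```text
time: 6.58
ee_pos: [0.5202, -0.0023, 0.255]
eef_rot: [0.688, 0.726, 0.001, 0.0]
ft_force: [-3.2, 6.5, 12.8]
width: 0.0002
time: 6.95
ee_pos: [0.5199, 0.0043, 0.246]
eef_rot: [0.687, 0.726, 0.001, -0.0]
ft_force: [-0.8, 7.7, 8.5]
width: -0.0001
```

```bash
python3 -m inch '[[0.06,0,0.12,0,0,0],[0.05,0,0.11,0,0,0],[0,0,0,0,0,0]]'; python3 -m inch '[[0.03,0,0.08,0,0,0],[0,0,0,0,0,0]]'
```

```text
time: 7.32
ee_pos: [0.5196, 0.0096, 0.2369]
eef_rot: [0.687, 0.727, 0.002, -0.001]
ft_force: [-1.1, 11.4, 9.1]
width: 0.0005
time: 7.58
ee_pos: [0.5196, 0.0112, 0.2339]
eef_rot: [0.687, 0.727, 0.002, -0.001]
ft_force: [-2.6, 13.2, 10.2]
width: 0.0007
```

```bash
python3 -m inch '[[0.08,0,0.03,0,0,0],[0,0,0,0,0,0]]'
python3 - <<'E'
from bench import camera,read_state
import cv2
c=camera("scene");b=cv2.resize(c["img"][140:260,220:340],None,fx=5,fy=5,interpolation=cv2.INTER_CUBIC)
cv2.imwrite("pics/s4.png",b[:,:,::-1])
E
```

```text
time: 7.82
ee_pos: [0.5195, 0.0123, 0.2323]
eef_rot: [0.688, 0.726, 0.001, -0.0]
ft_force: [-0.5, 6.5, 7.5]
width: 0.0003
```

View pics/s4.png

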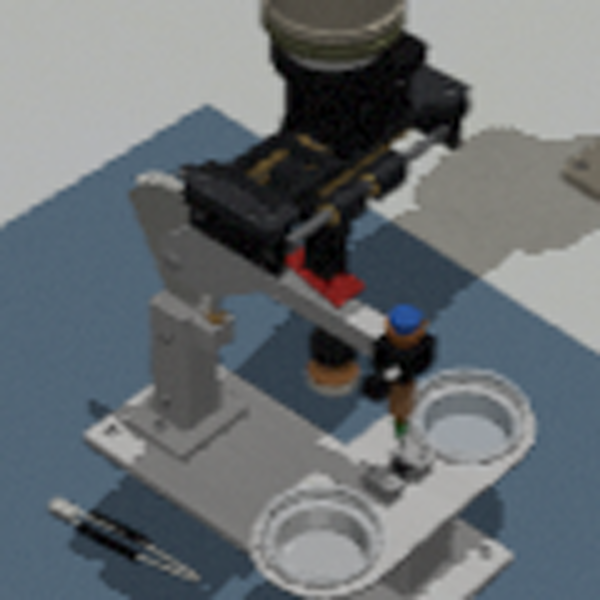

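The arm is nearly level and the needle is close to the nest at zoom pixel (408,440). I'll press on gently until the force shows it is on the stop.

```bash
python3 -m inch '[[0.04,0,0.05,0,0,0],[0,0,0,0,0,0]]'; python3 -m inch '[[0.03,0,0.05,0,0,0],[0,0,0,0,0,0]]'
```

```text
time: 8.12
ee_pos: [0.5195, 0.0132, 0.2306]
eef_rot: [0.688, 0.726, 0.001, 0.0]
ft_force: [-1.8, 5.0, 10.3]
width: 0.0009
time: 8.38
ee_pos: [0.5198, 0.0134, 0.2298]
eef_rot: [0.688, 0.726, 0.001, 0.001]
ft_force: [-4.4, 0.2, 20.4]
width: 0.0005
```

```bash
python3 -m inch '[[0,0,0.015,0,0,0],[0,0,0,0,0,0]]'
python3 - <<'E'
from bench import camera,read_state
import cv2,numpy as np
for n in("scene","top"):
    c=camera(n);np.savez(f"pics/{n}5.npz",**c)
E
cat > ang.py <<'E'
import sys
from h import *
from fit import x
for n in("top","scene"):
    c=np.load(f"pics/{n}{sys.argv[1]}.npz");P=cloud(c)
    a=np.pi/2+x[2];D=P[...,:2]-x[:2]
    X=D[...,0]*np.cos(a)+D[...,1]*np.sin(a);Y=-D[...,0]*np.sin(a)+D[...,1]*np.cos(a)
    for lo,hi in((.045,.055),(.050,.065)):
        m=(abs(Y)<.006)&(X>lo)&(X<hi)&(P[...,2]>.15)&(P[...,2]<.24)
        if m.sum(): print(n,lo,m.sum(),"bar top z",np.median(P[m][:,2]).round(4),"level would be .210")
E
python3 ang.py 5
```

```text
time: 8.62
ee_pos: [0.5198, 0.0134, 0.2296]
eef_rot: [0.688, 0.726, 0.001, 0.001]
ft_force: [-5.6, 1.6, 23.1]
width: 0.0004
scene 0.045 9 bar top z 0.2104 level would be .210
scene 0.05 12 bar top z 0.2098 level would be .210
```

The force is 23 N with no further travel and the bar top reads 0.210 m, exactly the level value, so the arm is on its stop. I'll lift off straight up.

```bash
python3 -m inch '[[0,0,-0.1,0,0,0],[0,0,-0.2,0,0,0],[0,0,-0.3,0,0,0],[0,0,-0.5,0,0,0],[0,0,-1,0,0,0]]'; python3 -m inch '[[0,0,-1,0,0,0],[0,0,-1,0,0,0],[-1,-0.5,0,0,0,0],[-1,-0.5,0,0,0,0],[-1,-0.5,0,0,0,0]]';python3 -m inch '[[-1,-0.5,0,0,0,0],[-1,-0.5,0,0,0,0],[-1,-0.5,0,0,0,0],[0,0,0,0,0,0],[0,0,0,0,0,0]]'
python3 - <<'E'
from bench import camera,read_state
import cv2,numpy as np
print(read_state()["ft_force"])
for n in("scene","top"):
    c=camera(n);np.savez(f"pics/{n}6.npz",**c)
    w=c["img"][140:260,220:340] if n=="scene" else c["img"][175:275,225:345]
    cv2.imwrite(f"pics/{n}6.png",cv2.resize(w,None,fx=5,fy=5,interpolation=cv2.INTER_CUBIC)[:,:,::-1])
    o=np.load(f"pics/{n}0.npz")["img"].astype(int)
    d=np.abs(o-c["img"]).max(-1)
    cv2.imwrite(f"pics/{n}6full.png",c["img"][:,:,::-1])
E
python3 ang.py 6; python3 - <<'E'
from h import *
from fit import *
y=x.copy();y[3]=0;print("expected tab",armp(.126,.074,0,y))
for n in("top","scene"):
    c=np.load(f"pics/{n}6.npz");P=cloud(c);im=c["img"].astype(int)
    m=(im[...,0]>75)&(im[...,1]<.5*im[...,0])&(P[...,2]>.2)&(P[...,2]<.33)&(np.linalg.norm(P[...,:2]-[.52,.01],axis=-1)<.06)
    print(n,m.sum(),P[m].mean(0))
E
```

```text
time: 9.35
ee_pos: [0.5179, 0.0129, 0.3107]
eef_rot: [0.688, 0.725, -0.001, -0.001]
ft_force: [0.1, -0.4, 0.7]
width: 0.0007
time: 9.98
ee_pos: [0.4644, -0.111, 0.3912]
eef_rot: [0.688, 0.726, -0.0, -0.0]
ft_force: [0.4, 0.2, -0.3]
width: 0.0004
time: 10.6
ee_pos: [0.412, -0.2321, 0.3911]
eef_rot: [0.688, 0.726, 0.0, -0.0]
ft_force: [0.6, 0.4, -0.1]
width: 0.0002
[ 0.58786864  0.39745405 -0.0806658 ]
top 0.045 7 bar top z 0.21 level would be .210
top 0.05 17 bar top z 0.2102 level would be .210
scene 0.045 9 bar top z 0.2117 level would be .210
scene 0.05 12 bar top z 0.2116 level would be .210
expected tab [0.51769581 0.01042696 0.244     ]
top 101 [0.51871623 0.00956311 0.24367975]
scene 91 [0.52148967 0.0128687  0.24420014]
```

View pics/scene6.png

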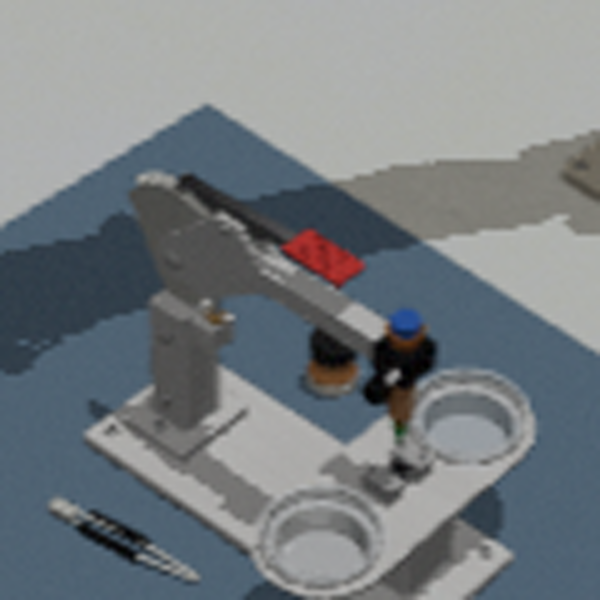

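View pics/top6full.png

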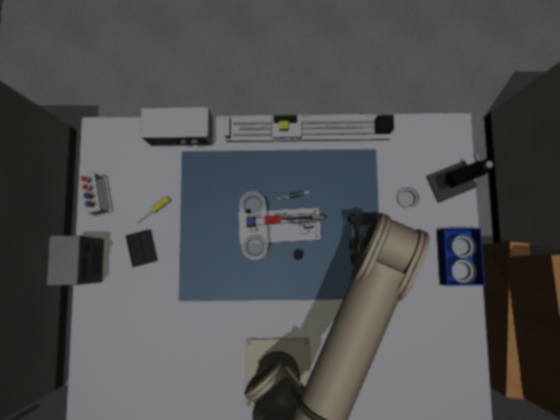

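The tab has sprung back up to z = 0.244 m, as expected for a released tab on a level arm. In the scene picture it stands clear of the bar at zoom pixel (322,257). The cups, tweezers and jar haven't moved, and the hand is clear.

```bash
python3 -c "
from bench import close_job;print(close_job())"
```

```text
the job is handed in; nothing more can be done
None
```

The dispensing arm now rests level on its stop, the tab is released, and I've handed the job in at about 10.6 s. No verdict was reported.

**What I did:** I found the stand and tab in the camera images, with the arm about 0.44 rad up. With closed fingertips I pressed the tab fully (force rose to 11 N), then kept pressing and followed the arc down. At the stop the force rose to 23 N with no further travel. Forces stayed under about 25 N in the readings I took. I then lifted straight off and moved the hand away.

**Last checks:**
- **Arm level:** The bar top measured 0.210 m in the top view and 0.2116 m in the scene view, against 0.210 m for level. The 1.6 mm difference is within the camera calibration and is about 0.01 rad.
- **Tab released:** The tab measured 0.244 m in both views, as expected with the pawl down.
- **Bench:** The cups and other loose things look unmoved in the pictures, but I judged this by eye rather than measuring it. The solvent bottle was hidden by the robot in the last top picture, so I could not recheck it; the hand passed well above it.
- **Contact:** The force reading is near zero and the hand is clear.

I had no direct reading of the pawl angle or arm speed; I inferred both from the images, forces and motion.

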